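# Show the notched reference plate to the code reader

### The arm

A 7-joint arm with a two-finger parallel gripper is mounted at the origin on the work surface. World frame = base frame: x ahead of the robot, y to its left, z up, the work surface at z = 0. Lengths are in m, angles in rad, forces in N, time in s.
With the tool pointing down it reaches from about 0.4 to 0.875 m from the base axis. Payload 19.3 kg.
Tool frame: the origin (TCP) lies midway between the tips of the shut fingers; the grasp point (between the pads) lies 19 mm behind it (tcp_to_grasp is the z of the grasp point in the tool frame, in m); z points along the fingers, y is the line along which they close (so a half turn about z gives the same grasp; the last joint's range is limited). The gripper opens to 85 mm and grips with 20 to 120 N. Pads are 22 mm wide; open, the fingers measure 114 mm over their backs; the gripper's body (76 mm by 85 mm) begins 54 mm behind the grasp point. The pads swing forward as they close: fully open they stand 13 mm farther back than shut.
Start: joints at [-1.267, 0.521, -0.036, 1.599, 0.021, 1.021, -0.113], TCP at [0.228, 0.582, 0.231] pointing down, gripper open.
Joint ranges: [-2.91, 2.91], [-0.3, 2.13], [-1.5, 1.42], [0.17, 2.43], [-1.26, 4.41], [0.16, 1.93], [-2.52, 2.52]. Speed limits (rad/s): [1.89, 1.89, 2.39, 2.39, 3.01, 3.01, 3.01].

### API

Orientations are given as [roll, pitch, yaw] about the fixed x, y, z axes, in that order (R = Rz(yaw) Ry(pitch) Rx(roll)).
In Python, from workcell import * gives the robot as it stands.
- The arm moves only by the tool send_rows, never from a script. Its argument "increments" is a list of rows, each a list of 3 entries, a list of its own where there are three numbers: the shift along the tool's x, y, z in mm, then the turn, a rotation vector about the tool's x, y, z in degrees, then the gripper's target within -1 to 1 (fully open at 1, half-way at 0, shut at -1). In form: [[[x, y, z], [wx, wy, wz], grip], ...]. A call has 1 to 10 rows; each row is the pose to reach, as a shift and turn from the pose commanded when the call began, along the tool's axes at that moment; what a row does not reach only later rows make up. A row lasts 1/10 s, in which the tool goes at most 50 mm and 8.59 degrees, less where a joint would pass 70% of its speed; a pose out of reach is approached as far as the arm can. A call with a gripper value outside its range is refused whole. The fingers move at their own pace and stop on an object; "newtons" is the grip in N (left out, the last holds). Time passes only in rows, so rows that repeat a pose let the fingers close. It gives the time, the measured TCP pose, the force, the opening and the grip force at its end, in the units of the state.
- observe(): the state, without advancing time (a new reading comes with each control period).
- grab_frame(name): name is "side" or "top"; returns the picture (400x640x3 uint8, blue, green, red); there is no depth.
- camera_params(name): a dict with "fovy" (degrees; the focal length in pixels is half the picture's height over the tangent of half this angle, whatever the lens; pixels are square), "cx", "cy" (the principal point, pixels), "extrinsics" (4x4, takes a point from world to camera coordinates). Camera axes: x right, y down, z forward; pixel columns grow to the right and rows downward; lengths in m; the calibration is good to about 2 mm. A picture is of the moment at which its call begins. camera_params takes no time and is no camera call.
- job_done(): hands the job in; it is judged then, once.
The state is a dict: "clock": time; "qpos": joint angles; "qd": joint speeds; "joint_efforts": joint torques, N m; "position": TCP position; "tool_rot": TCP orientation; "force": force on the tool from outside, world axes, zero at the start; "moment": the same for the moment, N m; "grip_width": finger opening in m; "finger_force": force on a finger pad.
Only numpy, scipy, OpenCV 4.12 (cv2) and the standard library are available. Lean on these libraries where they do the work, as an engineer would, in place of code of your own. Each camera call takes 0.05 s, during which the arm holds its last target. There are 200 camera calls.

### The job

Lift the dust cover off the plate box and stand it right way up on the bench beside the box. Then find the one brass plate with a small notch in its top corner, lift it out by its two short ends without touching its polished faces, and hold it up to the stand-mounted reader with the label side up: the code on its frosted end centred at the reader's reading point and facing the reader's window squarely. Finish while still holding it there, motionless in the air, and leave the two plain plates in their slots and the pen and the caliper where they lie.

Things in the scene. Friction and masses are not known exactly. Their poses are not given: they have to be found in the camera images.
- rack: Plate box, fixed, turned any way: grey foot plate 96 x 96 x 6 mm with a slotted block 44 (x) x 64 (y) mm, top at z = 24 mm. Origin: centre of the underside, z up. 3 slots along x, open-ended, 8 mm wide, at y = -24, 0, +24 mm, floor at z = 10 mm. A plate stands on its long edge in each, order varies, overhanging the block about 8 mm at each end; plate tops at z = 50 mm
- cover: Loose white dust cover over the plates: upside-down open box 78 x 78 x 53 mm, walls 3 mm, 90 g, resting on the foot plate, rim 6 mm above the bench. Origin: centre of its open rim, z up. On top a solid grip rib 50 mm long (x), 14 mm wide (y), 30 mm high, from z = 53 to 83 mm. The bench to the left of the box is free, up to a fixed foam tray 80 mm tall that begins about 0.68 m ahead of the robot
- coupon: Notched brass plate 60 (x) x 40 (z) mm, 115 g; rim 5 mm thick; raised polished faces, 48 x 25 mm, 6 mm through, begin 6 mm from the short ends. Stands on its long edge, x along the slot. Origin: middle of the bottom edge, z up. The top corner at +x has a 9 x 9 mm notch. Label on the +y face, in its frosted 22 mm at the +x end: with the notch at upper left the label faces you
- label (a point): Centre of the dark square code (13 mm) on the notched plate's frosted end: at (18.5, 3, 16.5) mm in the plate's frame; same axes as the plate
- plate_a: Plain polished brass plate 60 x 6 x 40 mm (x, y, z), no notch and no frosted end, 120 g, standing on its long edge in a slot. Origin: middle of the bottom long edge, z up. To be left in place
- plate_b: A second plain polished plate, the same as plate_a. To be left in place
- reader: Black code reader 50 x 60 x 62 mm on a clamp stand, fixed. Origin: centre of its window, 380 mm above the bench. Its z axis is the line of sight out of the window, 45 degrees below the horizontal, roughly towards the robot; its y axis is level. Post (radius 9 mm, 442 mm tall) and 110 x 120 mm foot stand behind it, away from the robot
- focus (a point): The reading point: 140 mm in front of the reader's window on its line of sight, about 281 mm above the bench; same axes as the reader
- pen: Black marker pen with a red ring, 136 mm long (x), 16 mm thick, lying loose. Origin: under its middle. To be left alone
- caliper: Steel caliper with black display, 235 mm beam along x, jaws to 40 mm along -y, 12 mm thick, lying loose. Origin: underside, about 40 mm from the beam's middle towards the jaws. To be left alone
Mind the look-alikes: they are no part of the job. Of the things that look like the rack, take the one that is farthest to the robot's left at the start. Of the things that look like the cover, the smaller one is meant.

How it is judged:
On the way, in this order (a step that is already met when the one before it is completed fails the run):
1. the dust cover stands right way up on the bench beside the box, let go (height (world z) of cover below 0.004 m and angle between cover's own z axis and vertical below 0.08 rad and horizontal distance between cover and rack above 0.085 m and contact force between the fingers and cover below 0.1 N and linear speed of cover below 0.02 m/s), for 0.2 s.
2. the notched plate is lifted out of its slot in the fingers (height (world z) of coupon above 0.06 m and contact force between the fingers and coupon above 1 N), for 0.2 s.
At the end, for the whole second after the job is handed in: Fingers hold the notched plate still in mid-air, label side up, code within 15 mm of the line of sight (both ways across) and 115-165 mm from the window, square to it within 0.35 rad. Cover upright on the bench, over 85 mm from the box centre to centre; plain plates within 20 mm of their start (x of label in the frame of reader between -0.015 and 0.015 m and y of label in the frame of reader between -0.015 and 0.015 m and z of label in the frame of reader between 0.115 and 0.165 m and angle between the y axis of coupon and the z axis of reader, either way round below 0.35 rad and angle between coupon's own y axis and vertical below 1.2 rad and contact force between the fingers and coupon above 1 N and contact force between coupon and reader below 0.1 N and linear speed of coupon below 0.02 m/s and angular speed of coupon below 0.2 rad/s and height (world z) of cover below 0.004 m and angle between cover's own z axis and vertical below 0.08 rad and horizontal distance between cover and rack above 0.085 m and distance of each of plate_a, plate_b from where it was at the start of the episode below 0.02 m); the arm keeps its last pose, push and grip.
It fails at once if the fingers press on the reference plate's polished faces (contact force between the fingers and coupon_c2 above 1 N).
It fails at once if a plain plate is pulled from its place or tipped (distance of any of plate_a, plate_b from where it was at the start of the episode above 0.02 m).
It fails at once if the cover is dropped (linear speed of cover above 0.8 m/s and contact force between the fingers and cover below 0.1 N).
It fails at once if the pen or the caliper is pushed away (distance of any of pen, caliper from where it was at the start of the episode above 0.03 m).
It also fails if it takes over 51 s, if anything falls off the work surface, if the arm or the gripper's body presses on something with over 40 N, if the wrist force passes 120 N, or if a joint passes its speed limit or range.

## Working session

There is one attempt and no reset: what is moved stays moved. The work goes in short steps, Python scripts to look and compute and a tool call to move; the robot and the scene stay as the last step left them, time stands still between calls to the robot, and variables do not carry over. Pictures are saved under pics/ and viewed, at most 10 in all, crops included, and the job is handed in when it is done.

Besides the shell and the picture viewer there is one more tool, called as name(argument=value, ...) on one line, values as JSON. send_rows: Moves the arm, as the interface text tells. Its arguments: {"type":"object","properties":{"increments":{"type":"array"},"newtons":{"type":"number"}},"required":["increments"]}

```bash
mkdir -p pics; ls; python3 - <<'E'
from workcell import *
import cv2
o=observe();print(o)
for n in("side","top"):
    cv2.imwrite(f"pics/{n}0.png",grab_frame(n));p=camera_params(n);print(n,p)
E
```

```text
pics
{'clock': 0.0, 'qpos': array([-1.26720119,  0.52201987, -0.03633608,  1.59998005,  0.02120575,
        1.02111895, -0.11277547]), 'qd': array([-9.19073411e-04, -9.73000661e-05, -1.21809230e-03, -2.76298370e-04,
        1.29745259e-03,  1.09432368e-03,  5.95995272e-04]), 'joint_efforts': array([-2.86454509e-03, -9.27074790e+01,  1.97833881e+00, -3.69939816e+01,
        1.76752056e-02,  8.22538947e-03,  4.99591476e-05]), 'position': array([0.2281291 , 0.58152123, 0.230732  ]), 'tool_rot': array([-3.14045461e+00,  8.22407812e-05,  2.76782216e+00]), 'force': array([-0.98746045,  0.3550412 ,  0.56617389]), 'moment': array([-0.02775281,  0.00016561, -0.00787438]), 'finger_force': 0.0, 'grip_width': 0.08553289020740056}
side {'fovy': 51.72621909562348, 'cx': 320.26977530029075, 'cy': 197.45390512744464, 'extrinsics': array([[-0.99453699, -0.10433542,  0.00320997,  0.52851218],
       [-0.06278185,  0.5733101 , -0.81692959,  0.26388604],
       [ 0.08339438, -0.81266822, -0.57672847,  0.89622836],
       [ 0.        ,  0.        ,  0.        ,  1.        ]])}
top {'fovy': 57.74820431566148, 'cx': 320.5830634538641, 'cy': 203.2426470830595, 'extrinsics': array([[-0.00228874, -0.99956592, -0.02937217, -0.08458103],
       [-0.98438322,  0.00742226, -0.17588233,  0.55491394],
       [ 0.17602399,  0.02851092, -0.98397291,  0.94134144],
       [ 0.        ,  0.        ,  0.        ,  1.        ]])}
```

View pics/side0.png

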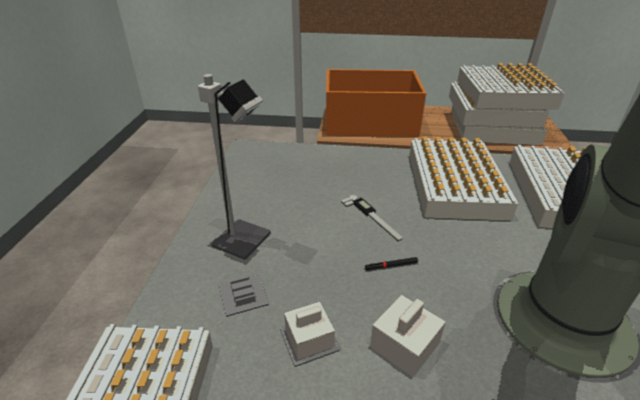

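View pics/top0.png

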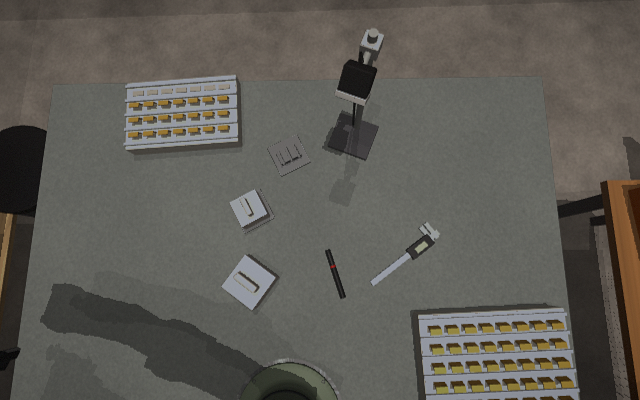

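Rack look-alikes: the foot plate under the cover at top (250,210), and an empty slotted rack at (289,155). The first is farther left, so it fits. Cover look-alikes: (250,210), smaller and on the foot plate, and (249,281), larger and on the bench. The smaller one is meant. I'll confirm this in an enlarged crop.

```bash
cat > h.py <<'E'
import numpy as np,cv2
from workcell import *
def KE(n):
    p=camera_params(n);f=200/np.tan(np.radians(p["fovy"]/2))
    return np.array([[f,0,p["cx"]],[0,f,p["cy"]],[0,0,1]]),p["extrinsics"]
def proj(n,P):
    K,E=KE(n);P=np.atleast_2d(P);c=P@E[:3,:3].T+E[:3,3];q=c@K.T;return q[:,:2]/q[:,2:]
def back(n,uv,z):
    K,E=KE(n);R,t=E[:3,:3],E[:3,3];C=-R.T@t
    d=R.T@np.linalg.solve(K,[uv[0],uv[1],1]);return C+d*(z-C[2])/d[2]
E
python3 - <<'E'
import cv2,numpy as np
a=cv2.imread('pics/side0.png');b=cv2.imread('pics/top0.png')
A=cv2.resize(a[295:365,270:350],None,fx=5,fy=5,interpolation=cv2.INTER_CUBIC)
B=cv2.resize(b[180:250,215:295],None,fx=5,fy=5,interpolation=cv2.INTER_CUBIC)
C=cv2.resize(a[65:135,190:270],None,fx=3,fy=3,interpolation=cv2.INTER_CUBIC)
D=cv2.resize(b[20:90,320:400],None,fx=3,fy=3,interpolation=cv2.INTER_CUBIC)
r2=np.zeros((210,800,3),np.uint8);r2[:,:240]=C;r2[:,400:640]=D
cv2.imwrite('pics/c1.png',np.vstack([np.hstack([A,B]),r2]))
E
```

```text
(no output)
```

View pics/c1.png

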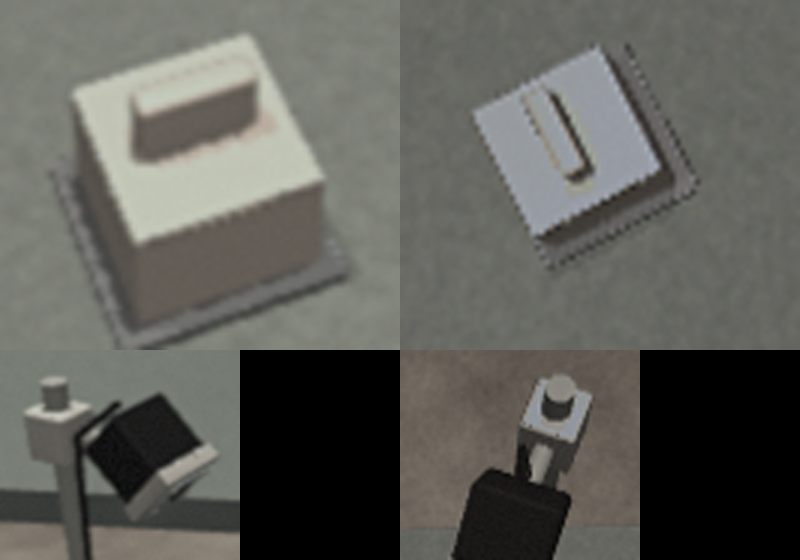

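Confirmed: the smaller cover sits on the grey foot plate. In the top view its top-face corners are at about (229.8,202.6), (255,189.2), (267.6,214) and (242.4,227.2). In the side view they are at (284.4,313.6), (319.6,302.2), (335,331.4) and (298,343). Next I'll fit the pose and enlarge the reader.

```bash
python3 - <<'E'
from h import *
from scipy.optimize import least_squares as LS
T=np.array([(474,113),(600,46),(663,170),(537,236)])/5+[215-80,180]
S=np.array([(72,93),(248,36),(325,182),(140,240)])/5+[270,295]
# top order: image left, top, right, bottom
def corners(p,h=.039,z=.059):
    c,s=np.cos(p[2]),np.sin(p[2]);q=np.array([(-h,-h),(h,-h),(h,h),(-h,h)])
    return np.c_[q@np.array([[c,s],[-s,c]])+p[:2],np.full(4,z)]
def match(n,p,obs):
    q=proj(n,corners(p));return np.array([q[np.argmin(((q-o)**2).sum(1))]-o for o in obs]).ravel()
c0=np.mean([back('top',t,.059) for t in T],0)
for nm,f in (("top",lambda p:match('top',p,T)),("side",lambda p:match('side',p,S)),("both",lambda p:np.r_[match('top',p,T),match('side',p,S)])):
    best=min((LS(f,[c0[0],c0[1],a]) for a in np.linspace(0,1.5,6)),key=lambda r:r.cost)
    print(nm,best.x,best.cost)
# rib ends in top view
r=[back('top',np.array(q)/5+[135,180],.089) for q in((536,90),(572,178))];print(r,np.linalg.norm(r[1]-r[0]),np.arctan2(*(r[0]-r[1])[[1,0]]))
# tray bound, rough
print('big cover',back('top',(249,281),.07),'empty',back('top',(289,155),.006))
print('tray near', back('top',(125,145),.08),back('top',(240,140),.08))
print('foot',[back('top',q,.0) for q in((352,113),(378,128),(368,158),(326,150))])
a=cv2.imread('pics/side0.png');b=cv2.imread('pics/top0.png')
A=cv2.resize(a[70:130,195:265],None,fx=8,fy=8,interpolation=cv2.INTER_CUBIC)[:, :400+160]
B=cv2.resize(b[25:165,320:385],None,fx=3.4,fy=3.4,interpolation=cv2.INTER_CUBIC)
o=np.zeros((490,790,3),np.uint8);o[:480,:560]=A;o[:476,565:565+221]=B;cv2.imwrite('pics/c2.png',o)
E
```

```text
top [0.54050265 0.10705671 2.06243543] 0.2564582383376314
side [0.54168133 0.11233774 0.49712738] 1.3199465912387358
both [0.54139419 0.11008241 2.06571145] 6.093084867893426
[array([0.56274801, 0.11821906, 0.089     ]), array([0.51576197, 0.09759676, 0.089     ])] 0.05131245258851786 0.4135872151787831
big cover [0.34798225 0.09744366 0.07      ] empty [0.70590378 0.00592338 0.006     ]
tray near [0.71622092 0.45173712 0.08      ] [0.72654886 0.13237828 0.08      ]
foot [array([ 0.83619913, -0.18041933,  0.        ]), array([ 0.78785993, -0.25631714,  0.        ]), array([ 0.69602768, -0.22452141,  0.        ]), array([ 0.72184286, -0.1021912 ,  0.        ])]
```

View pics/c2.png

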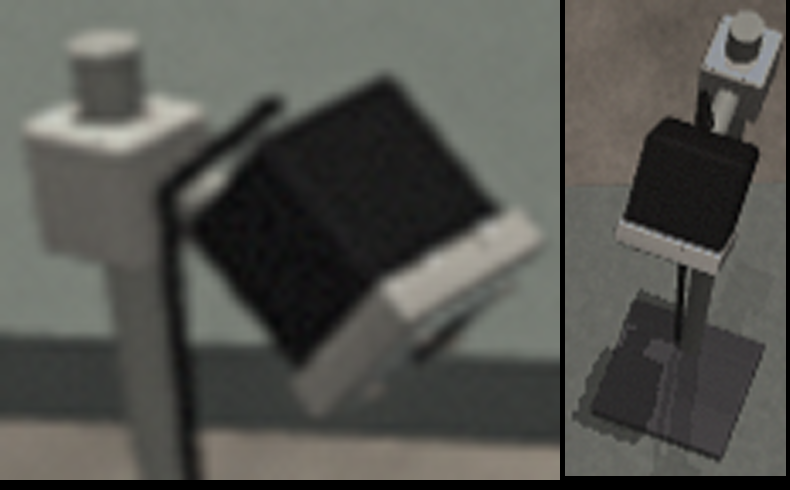

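```bash
python3 - <<'E'
from h import *
from scipy.optimize import least_squares as LS
s=lambda x,y:np.array([195+x/8,70+y/8]); t=lambda x,y:np.array([320+(x-565)/3.4,25+y/3.4])
def P(p,a,b,c): # a: level(+ = +y side), b up along face, c along sight
    h=np.array([np.cos(p[2]),np.sin(p[2]),0]);l=np.array([h[1],-h[0],0]);l=l*np.sign(l[1]);Z=np.array([0,0,1.])
    return np.array([p[0],p[1],.38])+a*l+b*.7071*(h+Z)+c*.7071*(h-Z)
obs=[('side',s(543,237),(-.03,.025,0)),('side',s(410,322),(.03,.025,0)),('side',s(318,415),(.03,-.025,0)),
('side',s(265,140),(.03,.025,-.062)),('side',s(390,75),(-.03,.025,-.062)),('side',s(190,220),(.03,-.025,-.062)),
('top',t(617,234),(.03,.025,0)),('top',t(718,270),(-.03,.025,0)),('top',t(657,120),(.03,.025,-.062)),('top',t(757,150),(-.03,.025,-.062))]
f=lambda p:np.concatenate([proj(n,P(p,*q))[0]-o for n,o,q in obs])
for w in(('side',),('top',),('side','top')):
    g=lambda p:np.concatenate([proj(n,P(p,*q))[0]-o for n,o,q in obs if n in w])
    r=LS(g,[.75,-.18,3.0]);print(w,r.x,r.fun.round(1),P(r.x,0,0,.14))
print('post top',back('top',t(745,22),.442),back('side',s(105,42),.442))
o=np.hypot
E
```

```text
('side',) [ 0.69664808 -0.15456248  2.7465297 ] [ 1.6  0.8  0.9  0.3  0.3  1.3 -1.2 -2.2  1.7 -3.  -3.2  1.6] [ 0.60527936 -0.11646303  0.281006  ]
('top',) [ 0.70314933 -0.15986715  2.75594005] [ 0.2 -0.6  1.  -0.2 -2.1 -0.9  0.9  1.7] [ 0.61142613 -0.12262918  0.281006  ]
('side', 'top') [ 0.70022069 -0.15967568  2.76073599] [ 0.3 -0.3  0.  -0.9 -0.6  0.2 -2.1 -3.1  0.4 -3.9 -4.2  0.7  0.1  0.9
  1.   1.2 -2.2  0.7  0.8  3.1] [ 0.60831995 -0.12287804  0.281006  ]
post top [ 0.79133602 -0.19188544  0.442     ] [ 0.78779981 -0.18872213  0.442     ]
```

The reader's focus comes out at about (0.608, -0.122, 0.281), yaw about 2.77. The post position agrees. The rack and cover are at (0.541, 0.109) with the rib at about 0.495 rad. Next step is a move helper.

```bash
cat >> h.py <<'E'
from scipy.spatial.transform import Rotation as Rn
def inc(pos,R,cur=None):
    """tool-frame shift (mm) and rotvec (deg) from current pose to target"""
    o=cur or observe();A=Rn.from_euler('xyz',o['tool_rot'])
    R=R if isinstance(R,Rn) else Rn.from_euler('xyz',R)
    d=A.inv().apply(np.array(pos)-o['position'])*1000;w=np.degrees((A.inv()*R).as_rotvec())
    print('shift',d.round(1),'turn',w.round(2),'len',np.linalg.norm(d).round(),np.linalg.norm(w).round(1));return d,w
E
python3 - <<'E'
from h import *
inc([.541,.109,.2],[np.pi,0,.495])
E
```

```text
shift [-463.8 -325.7   31.1] turn [-3.0000e-02  6.0000e-02  1.3022e+02] len 568.0 130.2
```

send_rows(increments=[[[-46,-33,3],[0,0,8],1],[[-93,-65,6],[0,0,16],1],[[-139,-98,9],[0,0,24],1],[[-186,-130,12],[0,0,32],1],[[-232,-163,16],[0,0,40],1],[[-278,-195,19],[0,0,48],1],[[-325,-228,22],[0,0,56],1],[[-371,-261,25],[0,0,64],1],[[-417,-293,28],[0,0,72],1],[[-464,-326,31],[0,0,80],1]])

```text
clock: 1.1
position: [0.5044, 0.1636, 0.2038]
tool_rot: [-3.142, -0.0, 1.366]
force: [1.0, 0.4, 1.3]
grip_width: 0.0857
finger_force: 0.0
```

```bash
python3 - <<'E'
from h import *
o=observe();print(o['position'],o['tool_rot'],o['qpos'],o['clock'])
inc([.541,.109,.2],[np.pi,0,.495])
E
```

```text
[0.50437933 0.16363392 0.20383185] [-3.14157313e+00 -8.78094753e-05  1.36592824e+00] [-0.71377689  0.43111072  0.38598869  1.89375471 -0.20996155  0.85599277
 -0.42619751] 1.1
shift [-46.   47.    3.8] turn [-0.  -0.  49.9] len 66.0 49.9
```

send_rows(increments=[[[-20,20,2],[0,0,8],1],[[-46,47,4],[0,0,16],1],[[-46,47,4],[0,0,24],1],[[-46,47,4],[0,0,32],1],[[-46,47,4],[0,0,40],1],[[-46,47,4],[0,0,48],1],[[-46,47,4],[0,0,50],1],[[-46,47,4],[0,0,50],1]])

```text
clock: 1.9
position: [0.5405, 0.1112, 0.1997]
tool_rot: [3.141, 0.001, 0.501]
force: [0.8, 0.7, -0.0]
grip_width: 0.085
finger_force: 0.0
```

```bash
python3 - <<'E'
from h import *
cv2.imwrite('pics/s2.png',grab_frame('side'))
o=observe();print(o['position'],o['tool_rot'],o['qpos'],o['clock'])
inc([.541,.109,.064],[np.pi,0,.495])
E
```

```text
[0.54052949 0.11118758 0.19973126] [3.14153644e+00 4.05445688e-04 5.02476797e-01] [-0.74707496  0.5166291   0.61579364  1.85035526 -0.37483224  0.89279249
 -1.02179817] 1.95
shift [ -0.6   2.1 135.7] turn [0.   0.02 0.43] len 136.0 0.4
```

send_rows(increments=[[[0,1,40],[0,0,0],1],[[0,1,80],[0,0,0],1],[[0,1,110],[0,0,0],1],[[0,1,125],[0,0,0],1],[[0,1,135],[0,0,0],1],[[0,1,135],[0,0,0],-1],[[0,1,135],[0,0,0],-1],[[0,1,135],[0,0,0],-1],[[0,1,135],[0,0,0],-1],[[0,1,135],[0,0,0],-1]], newtons=40)

```text
clock: 2.95
position: [0.5414, 0.1104, 0.0655]
tool_rot: [3.141, -0.001, 0.499]
force: [-1.0, -0.2, -2.0]
grip_width: 0.0133
finger_force: 45.4
```

send_rows(increments=[[[0,0,-5],[0,0,0],-1],[[0,0,-15],[0,0,0],-1],[[0,0,-28],[0,0,0],-1],[[0,0,-41],[0,0,0],-1],[[0,0,-54],[0,0,0],-1],[[0,0,-67],[0,0,0],-1],[[0,0,-80],[0,0,0],-1],[[0,0,-92],[0,0,0],-1],[[0,0,-100],[0,0,0],-1],[[0,0,-100],[0,0,0],-1]])

```text
clock: 3.95
position: [0.5416, 0.1103, 0.1659]
tool_rot: [3.141, -0.001, 0.499]
force: [-0.7, -0.7, -1.6]
grip_width: 0.0132
finger_force: 44.9
```

```bash
python3 - <<'E'
from h import *
a=grab_frame('side');b=grab_frame('top')
cv2.imwrite('pics/s3.png',np.hstack([cv2.resize(a[240:390,230:430],None,fx=2,fy=2),cv2.resize(b[130:280,170:370],None,fx=2,fy=2)]))
o=observe();print(o['force'],o['grip_width'])
inc([.50,.27,.165],[np.pi,0,.495])
E
```

```text
[-0.52508208  0.0655285  -1.77965514] 0.013280983618657788
shift [  40.4 -159.9   -0.3] turn [-0.01  0.01  0.23] len 165.0 0.2
```

View pics/s3.png

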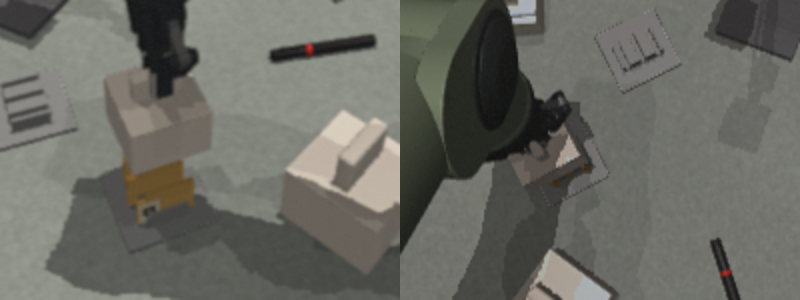

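The cover is lifted upright in the gripper, and the brass plates show below it. What looks like the label is on the plate nearest the side camera (side crop about (148,208)). Carrying the cover left.

send_rows(increments=[[[4,-14,0],[0,0,0],-1],[[9,-35,0],[0,0,0],-1],[[15,-60,0],[0,0,0],-1],[[22,-87,0],[0,0,0],-1],[[29,-114,0],[0,0,0],-1],[[35,-138,0],[0,0,0],-1],[[39,-154,0],[0,0,0],-1],[[40,-160,0],[0,0,0],-1],[[40,-160,0],[0,0,0],-1]])

```text
clock: 4.95
position: [0.4994, 0.2701, 0.1646]
tool_rot: [3.141, 0.001, 0.5]
force: [0.3, -1.3, -0.7]
grip_width: 0.0131
finger_force: 45.0
```

send_rows(increments=[[[0,0,10],[0,0,0],-1],[[0,0,25],[0,0,0],-1],[[0,0,45],[0,0,0],-1],[[0,0,65],[0,0,0],-1],[[0,0,80],[0,0,0],-1],[[0,0,92],[0,0,0],-1],[[0,0,99],[0,0,0],-1],[[0,0,102],[0,0,0],-1],[[0,0,104],[0,0,0],-1],[[0,0,104],[0,0,0],-1]])

```text
clock: 5.95
position: [0.4999, 0.2699, 0.0611]
tool_rot: [-3.142, -0.0, 0.499]
force: [0.1, -0.3, -1.4]
grip_width: 0.0134
finger_force: 45.0
```

send_rows(increments=[[[0,0,1],[0,0,0],-1],[[0,0,2],[0,0,0],-1],[[0,0,2.5],[0,0,0],-1],[[0,0,2.5],[0,0,0],-1]])

```text
clock: 6.35
position: [0.5, 0.2698, 0.0592]
tool_rot: [-3.141, -0.001, 0.499]
force: [-2.2, -3.1, 11.9]
grip_width: 0.0128
finger_force: 46.7
```

Contact with the bench: force z is 11.9 N. Opening the gripper and retreating upward.

send_rows(increments=[[[0,0,0],[0,0,0],1],[[0,0,0],[0,0,0],1],[[0,0,0],[0,0,0],1],[[0,0,0],[0,0,0],1],[[0,0,-15],[0,0,0],1],[[0,0,-45],[0,0,0],1],[[0,0,-80],[0,0,0],1],[[0,0,-115],[0,0,0],1],[[0,0,-140],[0,0,0],1],[[0,0,-140],[0,0,0],1]])

```text
clock: 7.35
position: [0.5011, 0.2703, 0.2025]
tool_rot: [-3.141, -0.005, 0.498]
force: [0.9, 0.1, 0.8]
grip_width: 0.0856
finger_force: 0.0
```

```bash
python3 - <<'E'
from h import *
a=grab_frame('side');b=grab_frame('top')
cv2.imwrite('pics/s4s.png',a);cv2.imwrite('pics/s4t.png',b)
cu=cv2.INTER_CUBIC
o=np.hstack([cv2.resize(a[290:370,250:350],None,fx=5,fy=5,interpolation=cu)[:, :400] if 0 else cv2.resize(a[295:365,272:352],None,fx=5,fy=5,interpolation=cu),cv2.resize(b[180:250,215:295],None,fx=5,fy=5,interpolation=cu)])
r=np.hstack([cv2.resize(a[240:400,170:400],(345,240)),cv2.resize(b[130:290,130:360],(345,240))]);r=np.hstack([r,np.zeros((240,110,3),np.uint8)])
cv2.imwrite('pics/c4.png',np.vstack([o,r]));print(observe()['position'],observe()['qpos'])
E
```

```text
[0.49969672 0.26999746 0.19922619] [-1.03516609  0.54626599  0.62761229  1.81076534 -0.39676935  0.91185924
 -1.30127077]
```

View pics/c4.png

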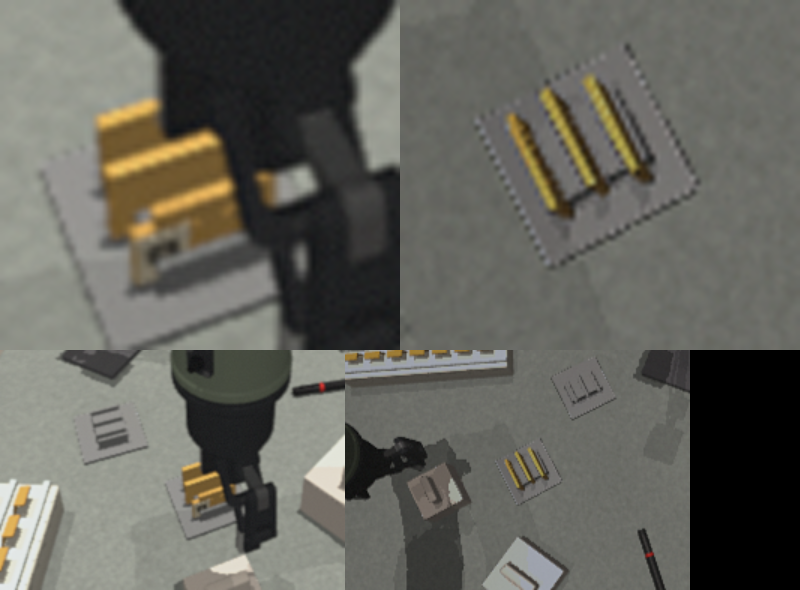

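The notched plate is the left one in the top view, nearest the side camera: notch at upper left with the label facing that camera (side crop (160,250)). Its +x therefore lies along about +0.495 rad, and it is in the +24 mm slot. The cover stands released to the left. Now I'll refine the pose from the foot-plate corners and plate tops.

```bash
python3 - <<'E'
from h import *
from scipy.optimize import least_squares as LS
t=lambda x,y:np.array([215+(x-400)/5,180+y/5]); s=lambda x,y:np.array([272+x/5,295+y/5])
def W(p,q):
    c,sn=np.cos(p[2]),np.sin(p[2]);return [p[0]+c*q[0]-sn*q[1],p[1]+sn*q[0]+c*q[1],q[2]]
h=.048
T=[(t(477,123),(h,h,.006)),(t(630,47),(h,-h,.006)),(t(698,183),(-h,-h,.006)),(t(550,267),(-h,h,.006)),
 (t(590,77),(.03,-.024,.05)),(t(645,177),(-.03,-.024,.05)),(t(545,92),(.03,0,.05)),(t(600,187),(-.03,0,.05)),(t(563,212),(-.03,.024,.05))]
S=[(s(40,172),(h,-h,.006)),(s(110,350),(h,h,.006)),(s(128,114),(.03,-.024,.05))][:2]
ft=lambda p:np.concatenate([proj('top',W(p,q))[0]-o for o,q in T])
fs=lambda p:np.concatenate([proj('side',W(p,q))[0]-o for o,q in S])
r=LS(ft,[.541,.109,.495]);print(r.x,r.fun.round(1))
r2=LS(lambda p:np.r_[fs(p),(p[2]-r.x[2])*1000],r.x);print('side',r2.x,r2.fun.round(1))
for x in(r.x,r2.x,(r.x+r2.x)/2):print('coupon',W(x,(0,.024,0)))
# cover check: predicted rib/top corners at (.50,.27)
p=[.50,.27,.497]
b=cv2.imread('pics/s4t.png');
for q in [(.025,0,.083),(-.025,0,.083)]:
    print(proj('top',W(p,q)))
E
```

```text
[0.54089324 0.10604807 0.49396057] [ 0.5 -0.1 -0.4 -0.7  1.2  1.1  0.6  0.5 -0.3 -0.5 -1.5 -1.5  1.   0.7
 -0.3  0.7 -0.8 -0.1]
side [0.54311615 0.11264344 0.49395653] [-0.6 -1.6  0.6  1.3 -0. ]
coupon [np.float64(0.5295144404758405), np.float64(0.12717915384509193), 0]
coupon [np.float64(0.5317374303078861), np.float64(0.13377457127528242), 0]
coupon [np.float64(0.5306259353918402), np.float64(0.13047686256023028), 0]
[[180.73362516 214.04639232]]
[[188.62075226 230.5714531 ]]
```

```bash
python3 - <<'E'
from h import *
inc([.5305,.1305,.13],[np.pi,0,.495+np.pi/2])
E
```

```text
shift [-39.8 137.3  69.1] turn [ 3.000e-02 -7.000e-02 -8.977e+01] len 159.0 89.8
```

send_rows(increments=[[[-4,14,0],[0,0,-8],1],[[-8,28,0],[0,0,-16],1],[[-12,42,0],[0,0,-24],1],[[-16,56,0],[0,0,-32],1],[[-20,70,0],[0,0,-40],1],[[-24,84,5],[0,0,-48],1],[[-28,98,10],[0,0,-56],1],[[-32,112,15],[0,0,-64],1],[[-36,126,20],[0,0,-72],1],[[-40,137,25],[0,0,-80],1]])

```text
clock: 8.45
position: [0.5298, 0.1293, 0.1724]
tool_rot: [-3.14, 0.0, 1.9]
force: [-0.6, 1.1, 0.8]
grip_width: 0.0853
finger_force: 0.0
```

```bash
python3 - <<'E'
from h import *
inc([.5305,.1305,.11],[np.pi,0,.495+np.pi/2]);print(observe()['qpos'])
E
```

```text
shift [ 0.9  1.2 62.4] turn [-0.09  0.   -9.48] len 62.0 9.5
[-0.53061779  0.48329346  0.24852656  1.87820792 -0.15958341  0.8008008
  0.13167978]
```

send_rows(increments=[[[1,1,10],[0,0,-5],1],[[1,1,30],[0,0,-9.5],1],[[1,1,50],[0,0,-9.5],1],[[1,1,75],[0,0,-9.5],1],[[1,1,90],[0,0,-9.5],1],[[1,1,90],[0,0,-9.5],1],[[1,1,90],[0,0,-9.5],1]])

```text
clock: 9.15
position: [0.5305, 0.1314, 0.0833]
tool_rot: [-3.14, -0.0, 2.061]
force: [0.6, -0.1, 0.7]
grip_width: 0.0851
finger_force: 0.0
```

```bash
python3 - <<'E'
from h import *
a=grab_frame('side');b=grab_frame('top')
cu=cv2.INTER_CUBIC
cv2.imwrite('pics/c5.png',np.hstack([cv2.resize(a[285:365,260:340],None,fx=5,fy=5,interpolation=cu),cv2.resize(b[180:260,165:245],None,fx=5,fy=5,interpolation=cu)]))
o=observe();print(o['position'],o['tool_rot'])
# where plate tops should be in side if coupon at guess
for y in(.127,.1305,.134):
  c=np.array([.5305,y,0]);x=np.array([np.cos(.495),np.sin(.495),0])
  print(y,proj('side',[c+.03*x+[0,0,.041],c+.03*x+[0,0,.012],c-.03*x+[0,0,.05]]).round(1).tolist())
print(proj('side',o['position']))
E
```

```text
[0.5310565  0.13166894 0.08406436] [3.14092395e+00 1.43253404e-04 2.06076857e+00]
0.127 [[299.8, 339.2], [300.1, 348.3], [328.1, 326.6]]
0.1305 [[299.5, 340.8], [299.9, 349.8], [328.0, 328.1]]
0.134 [[299.3, 342.3], [299.6, 351.3], [327.8, 329.6]]
[[313.37948043 322.19337371]]
```

View pics/c5.png

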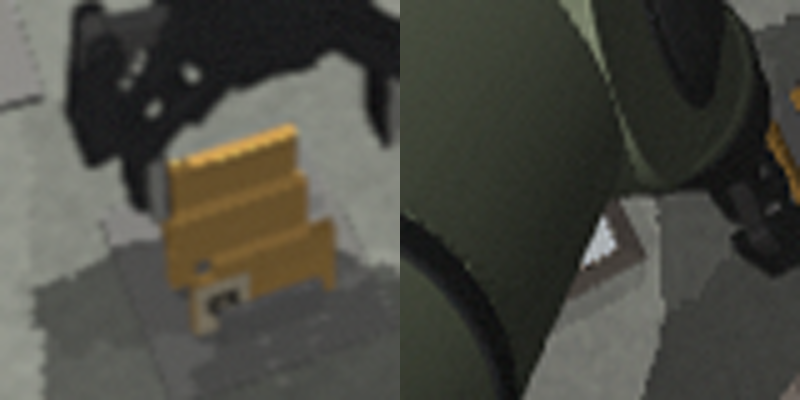

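Side view: the plate's left lower corner is at crop (193,332) and right top at (333,222). The fingertips at (150,208) and (385,145) straddle it in the middle. Descending.

send_rows(increments=[[[0,0,12],[0,0,0],1],[[0,0,25],[0,0,0],1],[[0,0,37],[0,0,0],1],[[0,0,48],[0,0,0],1],[[0,0,58],[0,0,0],1],[[0,0,66],[0,0,0],1],[[0,0,73],[0,0,0],1],[[0,0,77],[0,0,0],1],[[0,0,77],[0,0,0],1]])

```text
clock: 10.15
position: [0.5306, 0.1316, 0.006]
tool_rot: [-3.141, -0.0, 2.061]
force: [-0.4, 0.1, -0.3]
grip_width: 0.0851
finger_force: 0.0
```

send_rows(increments=[[[0,0,0],[0,0,0],-1],[[0,0,0],[0,0,0],-1],[[0,0,0],[0,0,0],-1],[[0,0,0],[0,0,0],-1],[[0,0,0],[0,0,0],-1]], newtons=60)

```text
clock: 10.65
position: [0.531, 0.1317, 0.0072]
tool_rot: [3.141, 0.0, 2.061]
force: [-2.3, -1.5, 10.1]
grip_width: 0.0585
finger_force: 62.2
```

send_rows(increments=[[[0,0,-4],[0,0,0],-1],[[0,0,-12],[0,0,0],-1],[[0,0,-22],[0,0,0],-1],[[0,0,-34],[0,0,0],-1],[[0,0,-48],[0,0,0],-1],[[0,0,-65],[0,0,0],-1],[[0,0,-85],[0,0,0],-1],[[0,0,-110],[0,0,0],-1],[[0,0,-140],[0,0,0],-1],[[0,0,-170],[0,0,0],-1]])

```text
clock: 11.65
position: [0.5305, 0.1315, 0.1785]
tool_rot: [3.141, 0.0, 2.061]
force: [0.2, 0.5, -0.7]
grip_width: 0.0585
finger_force: 64.4
```

send_rows(increments=[[[0,0,-30],[0,0,0],-1],[[0,0,-60],[0,0,0],-1],[[0,0,-80],[0,0,0],-1],[[0,0,-90],[0,0,0],-1],[[0,0,-90],[0,0,0],-1]])

```text
clock: 12.15
position: [0.531, 0.1317, 0.2678]
tool_rot: [3.139, 0.0, 2.061]
force: [-0.3, 0.1, -1.7]
grip_width: 0.0586
finger_force: 64.4
```

```bash
python3 - <<'E'
from h import *
a=grab_frame('side');b=grab_frame('top')
cu=cv2.INTER_CUBIC
o=observe();print(o['position'],o['tool_rot'],o['qpos'],o['grip_width'])
u,v=proj('side',o['position'])[0].astype(int);print(u,v,proj('side',o['position']))
x0,y0=u-40,max(v-50,0);print(x0,y0)
cv2.imwrite('pics/c6.png',np.hstack([cv2.resize(a[y0:y0+80,x0:x0+80],None,fx=5,fy=5,interpolation=cu),cv2.resize(a[230:390,230:390],None,fx=2.5,fy=2.5,interpolation=cu)]))
E
```

```text
[0.53033221 0.1316042  0.26577355] [-3.14074531e+00 -1.58829091e-04  2.06103187e+00] [-0.53017419  0.36699177  0.236864    1.77766032 -0.09962906  1.00943316
  0.23491699] 0.059114749720317744
313 251 [[313.11261802 251.38579805]]
273 201
```

View pics/c6.png

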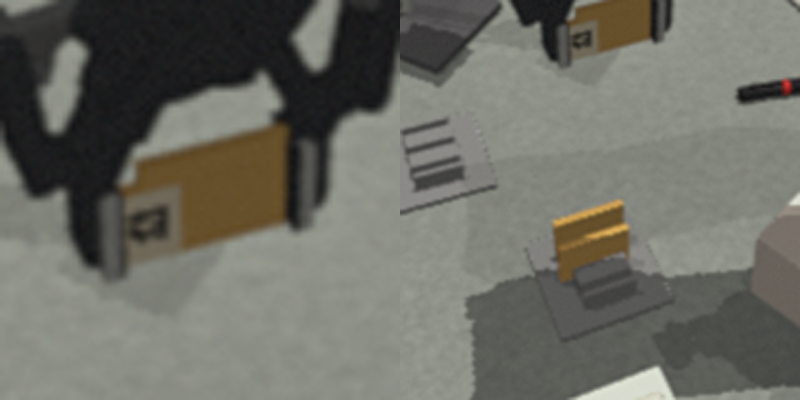

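The notched plate is held straight by its ends, and the two plain plates are still in their slots. The code is at crop (153,222), i.e. side px (303.6,245.4). Checking where it sits in the tool frame and computing the move.

```bash
cat >> h.py <<'E'
h_=np.array([np.cos(2.77),np.sin(2.77),0]);Z_=np.array([0,0,1.])
n_=(Z_-h_)/2**.5;u_=(Z_+h_)/2**.5
Rt=Rn.from_matrix(np.c_[n_,np.cross(n_,u_),-u_]);L=np.array([.003,.0185,-.0195]);F=np.array([.608,-.122,.281])
Pt=F-Rt.apply(L)
E
python3 - <<'E'
from h import *
o=observe();A=Rn.from_euler('xyz',o['tool_rot'])
print(proj('side',o['position']+A.apply(L)),proj('side',o['position']+A.apply(L+[0.003,0,0])),'seen 303.6,245.4')
print('target',Pt)
R1=Rn.from_euler('xyz',[np.pi,0,2.77-np.pi])
inc([.51,-.07,.27],R1)
print(np.degrees((R1.inv()*Rt).as_rotvec()))
E
```

```text
[[302.93931203 246.50042733]] [[303.58648419 247.67497479]] seen 303.6,245.4
target [ 0.62558832 -0.108999    0.2650901 ]
shift [-168.3 -112.9   -4.2] turn [-3.0000e-02  5.0000e-02  1.3938e+02] len 203.0 139.4
[4.89569497e-15 4.50000000e+01 6.01925194e-15]
```

send_rows(increments=[[[-5,-4,0],[0,0,5],-1],[[-14,-9,0],[0,0,12],-1],[[-24,-16,0],[0,0,20],-1],[[-34,-23,0],[0,0,28],-1],[[-43,-29,0],[0,0,36],-1],[[-53,-35,0],[0,0,44],-1],[[-63,-42,0],[0,0,52],-1],[[-72,-49,0],[0,0,60],-1],[[-82,-55,0],[0,0,68],-1],[[-92,-62,0],[0,0,76],-1]])

```text
clock: 13.25
position: [0.5188, 0.0208, 0.2652]
tool_rot: [-3.141, 0.002, 0.729]
force: [0.4, 0.1, -0.8]
grip_width: 0.0589
finger_force: 64.3
```

```bash
python3 - <<'E'
from h import *
o=observe();print(o['position'],o['tool_rot'],o['qpos'],o['grip_width'])
inc([.51,-.07,.27],Rn.from_euler('xyz',[np.pi,0,2.77-np.pi]))
E
```

```text
[0.51879123 0.02082234 0.26524107] [-3.14097886e+00  1.91278955e-03  7.28780880e-01] [-0.59019713  0.35931951  0.57167861  1.85607194 -0.22816591  0.99352051
 -0.76372138] 0.05888276928070877
shift [-67.1  61.9  -4.7] turn [3.000e-02 1.200e-01 6.305e+01] len 91.0 63.0
```

send_rows(increments=[[[-8,8,0],[0,0,8],-1],[[-17,16,-1],[0,0,16],-1],[[-25,24,-2],[0,0,24],-1],[[-34,31,-2],[0,0,32],-1],[[-42,39,-3],[0,0,40],-1],[[-51,47,-4],[0,0,48],-1],[[-60,55,-5],[0,0,56],-1],[[-67,62,-5],[0,0,61],-1],[[-67,62,-5],[0,0,63],-1],[[-67,62,-5],[0,0,63],-1]])

```text
clock: 14.25
position: [0.5109, -0.0693, 0.2707]
tool_rot: [3.141, 0.001, -0.365]
force: [0.2, -0.1, -1.5]
grip_width: 0.0585
finger_force: 64.3
```

```bash
python3 - <<'E'
from h import *
o=observe();print(o['position'],o['tool_rot'],o['qpos'],o['grip_width'])
inc(Pt,Rt)
E
```

```text
[ 0.51092034 -0.0692986   0.27065074] [ 3.14059012e+00  1.08029092e-03 -3.64537972e-01] [-0.61884066  0.41801747  0.86852311  1.86632094 -0.36923182  1.02846934
 -1.53278639] 0.058473039945143
shift [121.3  -3.8   5.4] turn [-0.1  45.06  0.41] len 121.0 45.1
```

send_rows(increments=[[[6,0,0],[0,3,0],-1],[[16,0,1],[0,8,0],-1],[[30,-1,1],[0,13,0],-1],[[44,-1,2],[0,18,0],-1],[[58,-2,3],[0,23,0],-1],[[72,-2,3],[0,28,0],-1],[[86,-3,4],[0,33,0],-1],[[100,-3,5],[0,38,0],-1],[[112,-4,5],[0,42,0.4],-1],[[121,-4,5],[0,45,0.4],-1]])

```text
clock: 15.25
position: [0.6162, -0.0964, 0.274]
tool_rot: [-3.129, -0.669, -0.369]
force: [0.2, 0.3, -1.2]
grip_width: 0.0586
finger_force: 64.4
```

send_rows(increments=[[[0,0,0],[0,0,0],-1],[[0,0,0],[0,0,0],-1],[[0,0,0],[0,0,0],-1]])

```text
clock: 15.55
position: [0.616, -0.0969, 0.2742]
tool_rot: [-3.128, -0.667, -0.37]
force: [0.1, -0.2, -0.2]
grip_width: 0.0583
finger_force: 64.4
```

```bash
python3 - <<'E'
from h import *
o=observe();print(o['position'],o['tool_rot'],o['qpos'],o['grip_width'],o['finger_force'])
inc(Pt,Rt)
a=grab_frame('side');b=grab_frame('top');cv2.imwrite('pics/fs.png',a);cv2.imwrite('pics/ft.png',b)
A=Rn.from_euler('xyz',o['tool_rot']);l=o['position']+A.apply(L);print(l,proj('side',l),proj('top',l))
cu=cv2.INTER_CUBIC
cv2.imwrite('pics/c7.png',np.hstack([cv2.resize(a[65:225,200:360],(400,400),interpolation=cu),cv2.resize(b[50:210,270:430],(400,400),interpolation=cu)]))
E
```

```text
[ 0.61600464 -0.09688747  0.2741637 ] [-3.12805082 -0.66713582 -0.37042097] [-0.86858414  0.42198047  1.04008444  2.15700972 -0.98044238  0.18433868
 -1.00739785] 0.058265507291283956 64.38454449176788
shift [ 4.8  8.  15.3] turn [-0.82  6.78  0.  ] len 18.0 6.8
[ 0.60030792 -0.1109192   0.29114085] [[293.66479843 161.71623639]] [[328.41967174 161.07825238]]
```

View pics/c7.png

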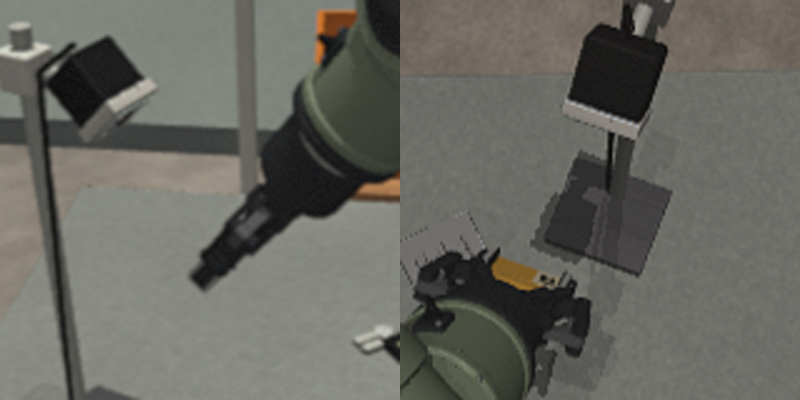

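The code is at top crop (545,280), i.e. px (328,162), as predicted. Joint 6 is near its limit, so I'll accept about 9° less tilt (limit 20°) and correct the position.

```bash
python3 - <<'E'
from h import *
R=Rt*Rn.from_euler('y',-9,degrees=True)
inc(F-R.apply(L),R)
E
```

```text
shift [ 1.4  7.8 15. ] turn [-0.82 -2.27  0.01] len 17.0 2.4
```

send_rows(increments=[[[0,2,4],[0,-1,0],-1],[[1,4,8],[-0.4,-2,0],-1],[[1,6,12],[-0.8,-2.3,0],-1],[[1,8,15],[-0.8,-2.3,0],-1],[[1,8,15],[-0.8,-2.3,0],-1],[[1,8,15],[-0.8,-2.3,0],-1],[[1,8,15],[-0.8,-2.3,0],-1]])

```text
clock: 16.35
position: [0.623, -0.1081, 0.2634]
tool_rot: [-3.141, -0.629, -0.372]
force: [0.4, 0.2, -0.6]
grip_width: 0.0587
finger_force: 64.4
```

```bash
cat > chk.py <<'E'
from h import *
o=observe();A=Rn.from_euler('xyz',o['tool_rot']);l=o['position']+A.apply(L);W=np.array([.7005,-.158,.38])
xr=np.cross(Z_,h_);d=l-W;s=(h_-Z_)/2**.5
print('label',l,'level',d@xr,'up',d@u_,'sight',d@s,'ang',np.arccos(abs(A.as_matrix()[:,0]@s)),'vert',np.arccos(A.as_matrix()[2,0]),o['qpos'].round(3),abs(o['qd']).max(),o['finger_force'])
R=Rt*Rn.from_euler('y',-9,degrees=True);inc(F-R.apply(L),R)
E
python3 chk.py
```

```text
label [ 0.60784152 -0.12204376  0.28091936] level 0.00014204138538709765 up 0.0002189332749920465 sight 0.14034012389169892 ang 0.15670548930924943 vert 0.942102900477689 [-0.817  0.471  1.035  2.118 -0.983  0.249 -1.004] 0.0036927123106063665 64.38653290271759
shift [ 0.1 -0.1  0. ] turn [-0.01 -0.02 -0.03] len 0.0 0.0
```

```bash
python3 -c "
from workcell import *
print(job_done())"
```

```text
the job is handed in; nothing more can be done
None
```

I handed the job in with the notched plate held still at the reader: by my measurements the code is about 140 mm from the window, on the line of sight and about 0.16 rad off square. The cover stands upright on the bench to the left of the box, the two plain plates are in their slots, and the pen and caliper were not touched. The hand-in gave back no verdict.

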